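# Empty the milling cup and hold it over the balance

### The job

Empty all four grinding balls out of the steel cup into the aluminium tray. Then carry the cup across the bench to the balance, over its draught shield, and finish while still holding it: upright and still, centred over the weighing pan with its base about 15 mm above the pan, because the balance is still zeroing and nothing may touch it. Leave the jars and other things on the bench undisturbed.

Things in the scene. Friction and masses are not known exactly. Their poses are not given: they have to be found in the camera images.
- cup_center (a point): Centre (half-way up, on the axis) of the plain cylindrical steel cup: 56 mm outside diameter, 90 mm tall, open at the top, wall 3 mm, floor 4 mm thick, 0.13 to 0.25 kg, standing upright in front of the robot, on the near side of the jars. z points along its axis to the mouth. Its base is 45 mm below this point, its rim 45 mm above.
- ball0_center (a point): Centre of one of four equal white ceramic grinding balls, 20 mm diameter, 16 g, polished and slippery, lying in the cup at the start. They all roll or slide out once the cup is tipped some 20 degrees past level.
- ball1_center (a point): Centre of one of four equal white ceramic grinding balls, 20 mm diameter, 16 g, polished and slippery, lying in the cup at the start. They all roll or slide out once the cup is tipped some 20 degrees past level.
- ball2_center (a point): Centre of one of four equal white ceramic grinding balls, 20 mm diameter, 16 g, polished and slippery, lying in the cup at the start. They all roll or slide out once the cup is tipped some 20 degrees past level.
- ball3_center (a point): Centre of one of four equal white ceramic grinding balls, 20 mm diameter, 16 g, polished and slippery, lying in the cup at the start. They all roll or slide out once the cup is tipped some 20 degrees past level.
- tray: Square open aluminium tray fixed on the bench, 190 x 190 mm outside, walls 50 mm high and 4 mm thick. Origin: centre of its underside; x and y along its sides, z up. It stands to the left or right of the cup, the balance on the other side.
- pan (a point): Centre of the top face of the balance's round steel weighing pan (100 mm diameter), about 70 mm above the bench. The pan is enclosed by a square draught shield, open at the top: grey walls 4 mm thick, 162 mm (x) by 172 mm (y) inside, centred on this point, their top 30 mm above the pan. x, y along the shield's sides, z up. The white balance housing with a keypad (56 mm high) reaches 155 mm from this point towards -x, and 95 mm towards either y.
- balance: The balance, fixed on the bench (see pan). Origin on the bench, at the underside, 10 mm from the pan's axis towards -x.
- jar_a: Amber jar with black cap, 48 mm diameter, 85 mm tall, standing in the middle of the bench beyond the cup; origin at the centre of its underside. Loose bystander.
- jar_b: Brown jar with white cap, 52 mm diameter, 100 mm tall, beside it; origin at the centre of its underside. Loose bystander.
- bottle: White bottle, 52 mm diameter, 130 mm tall, behind the two jars; origin at the centre of its underside. Loose bystander.
- tub: White tub with green lid, 90 mm diameter, 70 mm tall, far side of the bench; origin at the centre of its underside. Loose bystander.
- spatula: Broad-bladed scraping spatula, 140 mm long, lying near the robot to its left; x along it. Loose bystander.
- dish: White ceramic dish, 80 mm diameter, 30 mm tall, near the robot to its right; origin at the centre of its underside. Loose bystander.
Mind the look-alikes: they are no part of the job. What is shaped like the part that bears cup_center but pink, red or turquoise is not meant.

How it is judged:
On the way:
1. all four balls lie in the tray (x of ball0_center in the frame of tray between -0.095 and 0.095 m and y of ball0_center in the frame of tray between -0.095 and 0.095 m and x of ball1_center in the frame of tray between -0.095 and 0.095 m and y of ball1_center in the frame of tray between -0.095 and 0.095 m and x of ball2_center in the frame of tray between -0.095 and 0.095 m and y of ball2_center in the frame of tray between -0.095 and 0.095 m and x of ball3_center in the frame of tray between -0.095 and 0.095 m and y of ball3_center in the frame of tray between -0.095 and 0.095 m and z of each of ball0_center, ball1_center, ball2_center, ball3_center in the frame of tray below 0.045 m), for 0.2 s.
At the end, for the whole second after the job is handed in: All four balls are in the tray; the cup is held by the fingers, still (under 20 mm/s), upright within 8 degrees, its axis within 15 mm of the pan's centre, its base 3 to 30 mm above the pan, touching nothing else (all of step 1 and horizontal distance between cup_center and pan below 0.015 m and z of cup_center in the frame of pan between 0.048 and 0.075 m and angle between cup_center's own z axis and vertical below 0.14 rad and linear speed of cup below 0.02 m/s and contact force between the fingers and cup above 1 N and contact force between cup and balance below 0.05 N); the arm keeps its last pose, push and grip.
It fails at once if anything touches the balance (over 0.5 N) (contact force between anything else and balance above 0.5 N).
It fails at once if a bystander is moved by more than 15 mm or tipped over (distance of any of jar_a, jar_b, bottle, tub, spatula, dish from where it was at the start of the episode above 0.015 m or angle between any of jar_a, jar_b, bottle, tub, dish's own z axis and vertical above 0.3 rad).
It also fails if it takes over 61 s, if anything falls off the work surface, if the arm or the gripper's body presses on something with over 40 N, if the wrist force passes 120 N, or if a joint passes its speed limit or range.

### The arm

A 7-joint arm with a two-finger parallel gripper is mounted at the origin on the work surface. World frame = base frame: x ahead of the robot, y to its left, z up, the work surface at z = 0. Lengths are in m, angles in rad, forces in N, time in s.
With the tool pointing down it reaches from about 0.4 to 0.85 m from the base axis. Payload 4.5 kg.
Tool frame: the origin (TCP) lies at the centre of the arm's flange, where the gripper is bolted on; the fingertips stand 166 mm ahead of it and the grasp point (between the pads) lies 147 mm ahead of it (r.grip_depth is the distance from the TCP to the grasp point, in m); z points along the fingers, y is the line along which they close (so a half turn about z gives the same grasp; the last joint's range is limited). The gripper opens to 88 mm and grips with 3 to 60 N. Pads are 18 mm wide; open, the fingers measure 123 mm over their backs; the gripper's body (75 mm by 187 mm) begins 45 mm behind the grasp point.
Start: joints at [1.367, 0.689, -0.195, 1.565, 0.157, 0.902, -0.215], TCP at [0.147, -0.607, 0.405] pointing down, gripper open.
Joint ranges: [-3.01, 3.01], [-0.46, 2.08], [-1.47, 1.51], [0.13, 2.56], [-1, 4.14], [0.04, 2.09], [-2.66, 2.66]. Speed limits (rad/s): [2.57, 2.57, 3.14, 3.14, 3.14, 3.14, 3.14].

### API

Orientations are given as a unit quaternion [x, y, z, w].
In Python, from plant import status, cams, r, finder gives the robot as it stands.
- The arm moves only by the tool play_rows, never from a script. Its argument "rows" is a list of rows, each a list of 7 numbers: the opening in per cent of the stroke, from 0 (shut) to 100 (fully open), then the shift along the tool's x, y, z in m, then the turn, a rotation vector about the tool's x, y, z in degrees. A call has 1 to 8 rows; each row shifts and turns the commanded pose from where the row before left it, along the tool's axes as they then stand; what a row does not reach is not made up. A row lasts 1/8 s, in which the tool goes at most 62.5 mm and 10.7 degrees, less where a joint would pass 70% of its speed; a pose out of reach is approached as far as the arm can. A call with a gripper value outside its range is refused whole. The fingers move at their own pace and stop on an object; "grip_force" is the grip in N (left out, the last holds). Time passes only in rows, so rows that do not move let the fingers close. It gives the time, the measured TCP pose, the force, the opening and the grip force at its end, in the units of the state.
- status.get_state(): the state, without advancing time (a new reading comes with each control period).
- cams.snapshot(name): name is "scene" or "top" or "wrist"; returns the picture (400x640x3 uint8, red, green, blue); there is no depth.
- cams.camera_params(name): a dict with "vfov" (degrees; the focal length in pixels is half the picture's height over the tangent of half this angle, whatever the lens; pixels are square), "cx", "cy" (the principal point, pixels), "R" (3x3) and "t" (3): a world point X has camera coordinates R X + t; the wrist camera has in their place "tool_from_camera" (4x4, takes a point from camera to tool coordinates, whose origin is the TCP and whose axes are the flange's). Camera axes: x right, y down, z forward; pixel columns grow to the right and rows downward; lengths in m; the calibration is good to about 2 mm. A picture is of the moment at which its call begins: read the wrist's pose just before it. camera_params takes no time and is no camera call.
- r.finish_job(): hands the job in; it is judged then, once.
Trained networks look in the newest picture that a camera, given by its name, has taken for a name from the list of things; names that differ only in an ending like _2 or _b are one class to them, and where a whole thing is asked for, a point or a joint stands for the part that bears it (a point fixed in the world has none). Each returns a list of dicts, best first, with "score" (0 to 1); they miss things now and then, are a little off and sometimes report something else, mostly with a low value. They report only what shows in the picture. A call takes as long as a camera call. They do not tell look-alikes from the thing itself.
- finder.spot_in(camera, label): "at" ([x, y, z] in m, in the coordinates of the camera as it stood for that picture, good to about 4 mm: the middle of the surface that is visible of it).
- finder.regions_of(camera, label): "mask" (400x640 bool, what is visible of it).
The state is a dict: "clock": time; "q": joint angles; "qd": joint speeds; "joint_torque": joint torques, N m; "tool_pos": TCP position; "eef_rot": TCP orientation; "contact_force": force on the tool from outside, world axes, zero at the start; "moment": the same for the moment, N m; "opening": opening from 0.0 (shut) to 1.0 (fully open); "finger_force": force on a finger pad.
Only numpy, scipy, OpenCV 4.12 (cv2) and the standard library are available. Lean on these libraries where they do the work, as an engineer would, in place of code of your own. Each camera call takes 0.05 s, during which the arm holds its last target. There are 200 camera calls.

## Working session

There is one attempt and no reset: what is moved stays moved. The work goes in short steps, Python scripts to look and compute and a tool call to move; the robot and the scene stay as the last step left them, time stands still between calls to the robot, and variables do not carry over. Pictures are saved under pics/ and viewed, at most 10 in all, crops included, and the job is handed in when it is done.

Besides the shell and the picture viewer there is one more tool, called as name(argument=value, ...) on one line, values as JSON. play_rows: Moves the arm, as the interface text tells. Its arguments: {"type":"object","properties":{"rows":{"type":"array","items":{"type":"array","items":{"type":"number"}}},"grip_force":{"type":"number"}},"required":["rows"]}

```bash
ls; mkdir -p pics; cat > h.py <<'E'
import numpy as np, cv2
from plant import status, cams, r, finder
from scipy.spatial.transform import Rotation as R
def cw(cam,p,st=None):
    c=cams.camera_params(cam)
    if cam=="wrist":
        T=np.array(c["tool_from_camera"]); q=T[:3,:3]@np.array(p)+T[:3,3]
        return R.from_quat(st["eef_rot"]).apply(q)+np.array(st["tool_pos"])
    return np.array(c["R"]).T@(np.array(p)-np.array(c["t"]))
def px(cam,X):
    c=cams.camera_params(cam); f=200/np.tan(np.radians(c["vfov"])/2)
    p=np.array(c["R"])@np.array(X)+np.array(c["t"]); return f*p[0]/p[2]+c["cx"],f*p[1]/p[2]+c["cy"]
def ray(cam,u,v,z):
    c=cams.camera_params(cam); f=200/np.tan(np.radians(c["vfov"])/2)
    Rm=np.array(c["R"]); o=-Rm.T@np.array(c["t"]); d=Rm.T@np.array([(u-c["cx"])/f,(v-c["cy"])/f,1])
    return o+d*(z-o[2])/d[2]
E
python3 - <<'E'
from h import *
np.set_printoptions(precision=4,suppress=True)
s=status.get_state(); print({k:np.round(v,3) for k,v in s.items()})
for cam in("top","scene"):
    im=cams.snapshot(cam); cv2.imwrite(f"pics/{cam}0.png",im[:,:,::-1])
    for n in("cup_center","ball0_center","tray","balance","pan","jar_a","jar_b","bottle","tub","spatula","dish"):
        try:
            for d in finder.spot_in(cam,n)[:4]: 
                w=cw(cam,d["at"]); print(cam,n,round(d["score"],2),w,np.round(px(cam,w)))
        except Exception as e: print(cam,n,e)
print(status.get_state()["clock"])
E
```

```text
pics
{'clock': np.float64(0.0), 'q': array([ 1.367,  0.69 , -0.195,  1.566,  0.157,  0.903, -0.215]), 'qd': array([-0.   , -0.   ,  0.   ,  0.   ,  0.001,  0.   ,  0.001]), 'joint_torque': array([ -0.   , -52.757,  -1.267, -15.343,  -0.053,   0.006,   0.   ]), 'tool_pos': array([ 0.147, -0.607,  0.404]), 'eef_rot': array([ 0.993,  0.119, -0.   , -0.001]), 'contact_force': array([-0.112,  0.762, -0.425]), 'moment': array([ 0.029, -0.024, -0.054]), 'finger_force': np.float64(0.0), 'opening': np.float64(0.999)}
top cup_center 0.87 [0.3915 0.128  0.013 ] [261. 269.]
top cup_center 0.67 [ 0.3429 -0.0516  0.0056] [349. 293.]
top cup_center 0.63 [ 0.461  -0.0088  0.0482] [328. 233.]
top cup_center 0.59 [ 0.4619 -0.1132  0.0244] [378. 234.]
top ball0_center 0.37 [0.4507 0.004  0.0208] [321. 240.]
top tray 0.74 [ 0.5638 -0.2855  0.0004] [456. 187.]
top balance 0.73 [0.5695 0.274  0.0518] [188. 181.]
top pan 0.97 [0.5737 0.2791 0.063 ] [184. 177.]
top pan 0.73 [ 0.4748 -0.0163  0.0244] [331. 228.]
top jar_a 0.68 [ 0.5921 -0.0549  0.0877] [351. 165.]
top jar_a 0.65 [0.5905 0.0599 0.0977] [292. 
[... 540 characters left out ...]
ne cup_center 0.72 [0.4103 0.1156 0.0653] [381. 165.]
scene cup_center 0.69 [ 0.4733 -0.0107  0.0583] [330. 182.]
scene tray 0.91 [ 0.5548 -0.2795  0.0063] [221. 210.]
scene balance 0.77 [0.6174 0.2755 0.0623] [447. 240.]
scene pan 0.55 [0.6121 0.2777 0.0616] [448. 239.]
scene jar_a 0.78 [0.6199 0.0625 0.0738] [354. 230.]
scene jar_a 0.64 [ 0.622  -0.0555  0.0635] [303. 228.]
scene jar_b 0.78 [0.6199 0.0625 0.0738] [354. 230.]
scene jar_b 0.64 [ 0.622  -0.0555  0.0635] [303. 228.]
scene bottle 0.78 [0.7113 0.0252 0.0833] [334. 261.]
scene tub 0.86 [0.7874 0.1368 0.0714] [384. 302.]
scene spatula 0.91 [0.3402 0.2492 0.0014] [428. 166.]
scene dish 0.97 [ 0.3209 -0.2401  0.0205] [255. 141.]
1.2
```

View pics/top0.png

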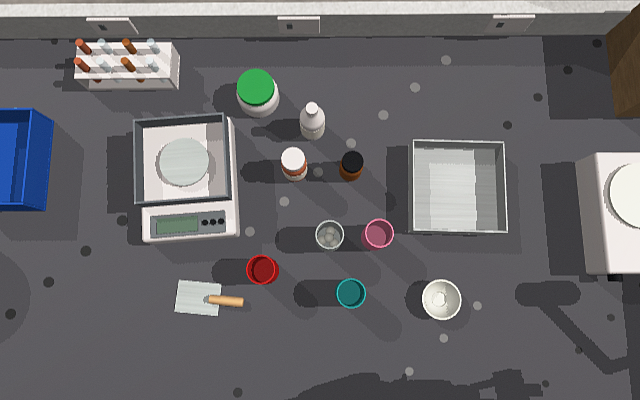

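View pics/scene0.png

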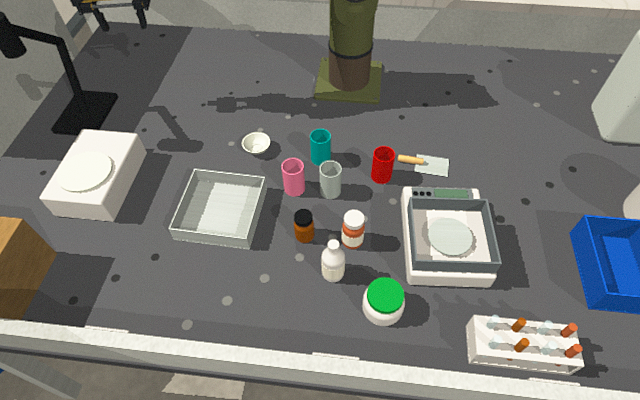

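```bash
python3 - <<'E'
import cv2
a=cv2.imread("pics/top0.png")[190:330,230:410]; cv2.imwrite("pics/crop0.png",cv2.resize(a,None,fx=4,fy=4,interpolation=2))
E
```

```text
(no output)
```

View pics/crop0.png

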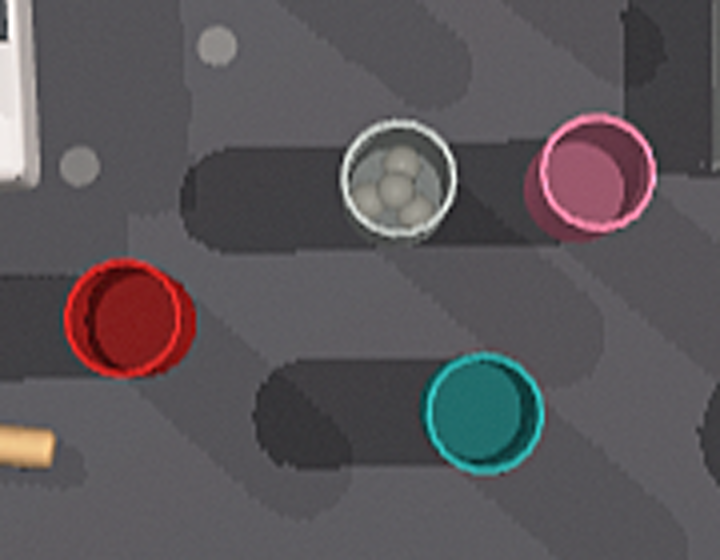

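Four cup-shaped candidates stand in the top view: the steel one at (329,235), pink at (378,234), red at (262,269) and turquoise at (350,293). Only the one at (329,235) is plain steel, and the crop shows the four balls in it, so that is the one meant. The tray is on the right at (458,187), the balance on the left at (186,178).

```bash
python3 - <<'E'
from h import *
np.set_printoptions(precision=4,suppress=True)
for o in(r,status,cams,finder): print([a for a in dir(o) if a[0]!="_"])
print(r.grip_depth)
# cup via rim ellipse in both views (rim z=.09), from mask bbox
for cam in("top","scene"):
    cams.snapshot(cam)
    for d in finder.regions_of(cam,"cup_center"):
        m=d["mask"].astype(np.uint8); ys,xs=np.nonzero(m)
        (c,s_,a)=cv2.minAreaRect(np.c_[xs,ys].astype(np.float32)); print(cam,round(d["score"],2),xs.min(),xs.max(),ys.min(),ys.max(),len(xs))
# tray & shield corners from top picture
for n,u,v,z in(("rim",329.5,235,.09),("pan",184,161.5,.07),("tray TL",410,140,.05),("tray TR",506,141,.05),("tray BR",508,233,.05),("tray BL",409,235,.05),("sh TL",134,119,.1),("sh TR",226,113,.1),("sh BR",230,199,.1),("sh BL",134,204,.1)): print(n,ray("top",u,v,z))
for n,u,v,z in(("rim",330.5,165,.09),("pan",450,236.5,.07)): print("scene",n,ray("scene",u,v,z))
E
```

```text
['Unreachable', 'finish_job', 'grip_depth']
['get_state']
['camera_params', 'snapshot']
['regions_of', 'spot_in']
0.1473
top 0.9 335 365 279 308 712
top 0.66 315 342 221 251 448
top 0.66 246 278 255 285 798
top 0.62 361 393 219 250 799
scene 0.8 372 395 146 183 730
scene 0.73 320 340 162 197 696
scene 0.7 309 331 129 165 705
scene 0.62 282 303 158 195 706
scene 0.42 362 404 277 325 1659
rim [ 0.4535 -0.0117  0.09  ]
pan [0.6049 0.2784 0.07  ]
tray TL [ 0.6533 -0.1808  0.05  ]
tray TR [ 0.65   -0.3787  0.05  ]
tray BR [ 0.4597 -0.3688  0.05  ]
tray BL [ 0.4567 -0.1713  0.05  ]
sh TL [0.6839 0.3722 0.1   ]
sh TR [0.6953 0.1909 0.1   ]
sh BR [0.5226 0.1784 0.1   ]
sh BL [0.5139 0.3618 0.1   ]
scene rim [ 0.4456 -0.0115  0.09  ]
scene pan [0.6112 0.28   0.07  ]
```

play_rows(rows=[[100,0.04,-0.04,0,0,0,0],[100,0.04,-0.04,0,0,0,0],[100,0.04,-0.04,0,0,0,0],[100,0.04,-0.04,0,0,0,0],[100,0.04,-0.04,0,0,0,0],[100,0.04,-0.04,0,0,0,0],[100,0.03,-0.04,0,0,0,0],[100,0.03,-0.04,0,0,0,0]])

```text
clock: 2.4
tool_pos: [0.3642, -0.2242, 0.4049]
eef_rot: [0.993, 0.119, 0.0, 0.0]
contact_force: [0.4, -0.9, 1.2]
opening: 1.002
finger_force: 0.0
```

```bash
cat > lg.py <<'E'
import json; from plant import status
s=status.get_state(); s={k:(v.tolist() if hasattr(v,'tolist') else v) for k,v in s.items()}
open("log.jsonl","a").write(json.dumps(s)+"\n")
print([round(a,3) for a in s["q"]],[round(a,3) for a in s["tool_pos"]],[round(a,3) for a in s["eef_rot"]],s["clock"],round(s["opening"],3),s["finger_force"])
E
python3 lg.py
```

```text
[0.553, 0.443, -0.158, 2.131, 0.124, 0.575, -1.028] [0.364, -0.224, 0.405] [0.993, 0.119, 0.0, 0.0] 2.4 1.002 0.0
```

play_rows(rows=[[100,0.015,-0.06,0,0,0,0],[100,0.015,-0.06,0,0,0,0],[100,0.015,-0.06,0,0,0,0],[100,0.015,-0.06,0,0,0,0],[100,0,0,0,0,0,9],[100,0,0,0,0,0,9],[100,0,0,0,0,0,9],[100,0,0,0,0,0,9]])

```text
clock: 3.4
tool_pos: [0.3654, 0.0218, 0.4049]
eef_rot: [0.981, -0.196, 0.0, -0.0]
contact_force: [-0.7, -0.0, -0.7]
opening: 1.0
finger_force: 0.0
```

```bash
python3 lg.py
```

```text
[-0.237, 0.374, 0.072, 2.296, -0.058, 0.472, -2.085] [0.365, 0.022, 0.405] [0.981, -0.196, 0.0, -0.0] 3.4 1.0 0.0
```

play_rows(rows=[[100,0,0,0,0,10,0],[100,0,0,0,0,10,0],[100,0,0,0,0,0,0]])

```text
clock: 3.78
tool_pos: [0.3643, 0.0232, 0.4045]
eef_rot: [0.967, -0.189, 0.168, 0.035]
contact_force: [-0.4, 0.7, -0.1]
opening: 1.002
finger_force: 0.0
```

```bash
python3 lg.py
```

```text
[-0.617, 0.385, 0.483, 2.446, 0.208, 0.062, -2.352] [0.364, 0.023, 0.405] [0.967, -0.189, 0.168, 0.035] 3.775 1.002 0.0
```

play_rows(rows=[[100,0,0,0,0,10,0],[100,0,0,0,0,10,0],[100,0,0,0,0,0,0]])

```text
clock: 4.15
tool_pos: [0.39, 0.0386, 0.4637]
eef_rot: [0.937, -0.187, 0.285, 0.073]
contact_force: [-0.3, 0.8, -0.7]
opening: 0.999
finger_force: 0.0
```

```bash
python3 lg.py; python3 - <<'E'
from h import *
import json, itertools
S=[dict(q=[1.367,.69,-.195,1.566,.157,.903,-.215],tool_pos=[.147,-.607,.404],eef_rot=[.993,.119,0,-.001])]+[json.loads(l) for l in open("log.jsonl")]
best=[]
for s in itertools.product((1,-1),repeat=7):
    Ms=[]
    for d in S:
        M=R.identity()
        for i,a in enumerate("zyzyzyz"): M=M*R.from_euler(a,s[i]*d["q"][i])
        Ms.append(M.inv()*R.from_quat(d["eef_rot"]))
    e=max((Ms[0].inv()*m).magnitude() for m in Ms); best.append((e,s,Ms[0].as_rotvec(degrees=True)))
for b in sorted(best,key=lambda b:b[0])[:4]: print(b)
E
```

```text
[-1.06, 0.387, 0.986, 2.383, 0.497, 0.046, -2.648] [0.39, 0.039, 0.464] [0.937, -0.187, 0.285, 0.073] 4.15 0.999 0.0
(0.000623587156560002, (-1, 1, -1, 1, -1, 1, -1), array([ 1.97209813e-03, -7.20100794e-03,  8.99649091e+01]))
(0.6118500938619338, (1, -1, -1, -1, -1, -1, 1), array([-2.81672681e-02, -5.09333609e-02, -8.87511911e+01]))
(0.8431548093036784, (-1, 1, -1, 1, 1, 1, -1), array([  8.25245999, -12.86027933,  78.34165246]))
(1.0362532064058896, (1, 1, -1, 1, -1, 1, 1), array([  0.22939177,  -0.1037058 , -88.75117518]))
```

```bash
cat > kin.py <<'E'
from h import *
import json
SG=(-1,1,-1,1,-1,1,-1)
def pre(q):
    M=[R.identity()]
    for i,a in enumerate("zyzyzyz"): M.append(M[-1]*R.from_euler(a,SG[i]*q[i]))
    return [m.as_matrix() for m in M]
B=[(0,2),(1,0),(2,0),(2,2),(3,0),(4,0),(4,2),(5,0),(6,0),(6,2)]
def A(q):
    M=pre(q); return np.stack([M[i][:,k] for i,k in B],1)
def load(): return [json.loads(l) for l in open("log.jsonl")]
def fit():
    S=load(); a=np.vstack([A(d["q"]) for d in S]); b=np.hstack([d["tool_pos"] for d in S])
    lam=3e-4; x=np.linalg.solve(a.T@a+lam**2*np.eye(len(B)),a.T@b); return x,np.abs(a@x-b).max()
def fk(q,x): return A(q)@x, R.from_matrix(pre(q)[7])*R.from_euler("z",90,degrees=True)
if __name__=="__main__":
    x,e=fit(); print(dict(zip(B,np.round(x,4))),e)
E
python3 kin.py
```

```text
{(0, 2): np.float64(-0.2794), (1, 0): np.float64(-0.3454), (2, 0): np.float64(0.0738), (2, 2): np.float64(0.9916), (3, 0): np.float64(-0.0493), (4, 0): np.float64(-0.3209), (4, 2): np.float64(0.2302), (5, 0): np.float64(0.1351), (6, 0): np.float64(-0.046), (6, 2): np.float64(0.108)} 0.0468083429084092
```

```bash
python3 - <<'E'
s=open("kin.py").read()
s=s.replace("B=[(0,2),(1,0),(2,0),(2,2),(3,0),(4,0),(4,2),(5,0),(6,0),(6,2)]","""B=[(0,0),(0,1),(0,2),(1,0),(1,1),(2,0),(2,1),(2,2),(3,0),(3,1),(4,0),(4,1),(4,2),(5,0),(5,1),(6,0),(6,1),(6,2)]
P=dict.fromkeys(B,0.); P.update({(0,2):.365,(2,2):.395,(4,2):.385,(6,2):.1}); P=np.array([P[b] for b in B])""")
s=s.replace("x=np.linalg.solve(a.T@a+lam**2*np.eye(len(B)),a.T@b)","x=P+np.linalg.solve(a.T@a+lam*np.eye(len(B)),a.T@(b-a@P))")
open("kin.py","w").write(s)
import json
S=[json.loads(l) for l in open("log.jsonl")]
E
python3 kin.py
```

```text
{(0, 0): np.float64(-0.0027), (0, 1): np.float64(-0.0128), (0, 2): np.float64(0.4068), (1, 0): np.float64(0.0068), (1, 1): np.float64(-0.009), (2, 0): np.float64(0.0198), (2, 1): np.float64(-0.009), (2, 2): np.float64(0.4593), (3, 0): np.float64(0.0403), (3, 1): np.float64(0.0014), (4, 0): np.float64(-0.0075), (4, 1): np.float64(0.0014), (4, 2): np.float64(0.3133), (5, 0): np.float64(0.0079), (5, 1): np.float64(-0.0094), (6, 0): np.float64(0.0041), (6, 1): np.float64(-0.0094), (6, 2): np.float64(0.1283)} 0.00017232509858178258
```

play_rows(rows=[[100,0,0,0,0,-10,0],[100,0,0,0,0,-10,0],[100,0.03,0,0,0,-10,0],[100,0.03,0,0,0,0,-10],[100,0.03,0,0,0,0,-10],[100,0,0,0,0,0,-10],[100,0,0,0,0,0,-10],[100,0,0,0,0,0,-10]])

```text
clock: 5.15
tool_pos: [0.4681, 0.0044, 0.4771]
eef_rot: [0.969, 0.227, 0.066, 0.077]
contact_force: [0.7, -0.3, -0.2]
opening: 1.001
finger_force: 0.0
```

```bash
python3 lg.py
```

```text
[-0.127, 0.353, -0.042, 1.994, 0.258, 0.669, -1.469] [0.468, 0.004, 0.477] [0.969, 0.227, 0.066, 0.077] 5.15 1.001 0.0
```

play_rows(rows=[[100,0,0,0,0,0,-10],[100,0,0,0,0,0,-10],[100,0,0,0,0,0,-10],[100,0,0,0,0,0,-10],[100,0,0,0,0,-10,0],[100,0,0,0,0,-10,0],[100,0,0,0,0,0,0]])

```text
clock: 6.02
tool_pos: [0.4687, 0.0058, 0.4766]
eef_rot: [0.827, 0.519, -0.109, 0.187]
contact_force: [1.0, 0.3, -0.3]
opening: 1.004
finger_force: 0.0
```

```bash
python3 lg.py; python3 kin.py
```

```text
[-0.191, 0.411, -0.092, 1.937, 0.561, 0.988, -1.087] [0.469, 0.006, 0.477] [0.827, 0.519, -0.109, 0.187] 6.025 1.004 0.0
{(0, 0): np.float64(0.0002), (0, 1): np.float64(-0.0072), (0, 2): np.float64(0.3986), (1, 0): np.float64(-0.0023), (1, 1): np.float64(-0.0099), (2, 0): np.float64(0.0244), (2, 1): np.float64(-0.0099), (2, 2): np.float64(0.5019), (3, 0): np.float64(0.0056), (3, 1): np.float64(-0.0064), (4, 0): np.float64(-0.0098), (4, 1): np.float64(-0.0064), (4, 2): np.float64(0.3374), (5, 0): np.float64(0.011), (5, 1): np.float64(-0.0032), (6, 0): np.float64(-0.0029), (6, 1): np.float64(-0.0032), (6, 2): np.float64(0.1497)} 0.0007108419876339436
```

play_rows(rows=[[100,0,0,0,0,-10,0],[100,0,0,0,0,-10,0],[100,0,0,0,0,0,0]])

```text
clock: 6.4
tool_pos: [0.4687, 0.0056, 0.4761]
eef_rot: [0.796, 0.478, -0.251, 0.274]
contact_force: [-0.5, -0.5, -0.2]
opening: 1.0
finger_force: 0.0
```

```bash
python3 lg.py; python3 kin.py
```

```text
[-0.317, 0.491, -0.004, 1.898, 0.679, 1.273, -1.192] [0.469, 0.006, 0.476] [0.796, 0.478, -0.251, 0.274] 6.4 1.0 0.0
{(0, 0): np.float64(0.0004), (0, 1): np.float64(-0.0032), (0, 2): np.float64(0.3701), (1, 0): np.float64(0.0053), (1, 1): np.float64(-0.0098), (2, 0): np.float64(0.0056), (2, 1): np.float64(-0.0098), (2, 2): np.float64(0.5313), (3, 0): np.float64(0.0017), (3, 1): np.float64(-0.0098), (4, 0): np.float64(-0.0068), (4, 1): np.float64(-0.0098), (4, 2): np.float64(0.3412), (5, 0): np.float64(0.007), (5, 1): np.float64(-0.0018), (6, 0): np.float64(-0.0019), (6, 1): np.float64(-0.0018), (6, 2): np.float64(0.154)} 0.0004992317589178653
```

```bash
python3 - <<'E'
import kin; from kin import *
for b in ([(0,2),(2,2),(4,2),(6,2)],[(0,2),(2,1),(2,2),(4,1),(4,2),(6,1),(6,2)],[(0,2),(2,0),(2,2),(3,0),(4,2),(6,0),(6,2)]):
    kin.B=b; S=load(); a=np.vstack([A(d["q"]) for d in S]); y=np.hstack([d["tool_pos"] for d in S])
    x,res,rk,sv=np.linalg.lstsq(a,y,rcond=None); print(dict(zip(b,np.round(x,4))),np.abs(a@x-y).max())
E
```

```text
{(0, 2): np.float64(0.4389), (2, 2): np.float64(0.5415), (4, 2): np.float64(0.3586), (6, 2): np.float64(0.2252)} 0.043996517751285755
{(0, 2): np.float64(0.3469), (2, 1): np.float64(-0.0188), (2, 2): np.float64(0.5634), (4, 1): np.float64(-0.0269), (4, 2): np.float64(0.3448), (6, 1): np.float64(-0.0004), (6, 2): np.float64(0.1601)} 4.440892098500626e-16
{(0, 2): np.float64(0.1677), (2, 0): np.float64(-0.091), (2, 2): np.float64(0.7851), (3, 0): np.float64(0.0325), (4, 2): np.float64(0.3335), (6, 0): np.float64(0.031), (6, 2): np.float64(0.2223)} 0.04483125037097381
```

```bash
cat > k2.py <<'E'
import kin; from kin import *
from scipy.optimize import least_squares
kin.B=[(0,2),(2,1),(2,2),(4,1),(4,2),(6,1),(6,2)]
S=load(); a_=np.vstack([kin.A(d["q"]) for d in S]); X=np.linalg.lstsq(a_,np.hstack([d["tool_pos"] for d in S]),rcond=None)[0]
LO=np.array([-3.01,-.46,-1.47,.13,-1,.04,-2.66]);HI=np.array([3.01,2.08,1.51,2.56,4.14,2.09,2.66])
MID,HALF=(LO+HI)/2,(HI-LO)/2
def FK(q):
    M=pre(q); A=np.stack([M[i][:,k] for i,k in kin.B],1); return A@X, M[7]@np.array([[0,-1,0],[1,0,0],[0,0,1.]])
def margin(q): return np.min(HALF-np.abs(q-MID))
def soft(q,m=.15): return np.maximum(0,np.abs(q-MID)-(HALF-m))
def toolR(al,a,flip):  # tool z azimuth al, tilt a from down; closing horizontal
    z=np.array([np.sin(a)*np.cos(al),np.sin(a)*np.sin(al),-np.cos(a)])
    y=np.array([np.sin(al),-np.cos(al),0])*(-1 if flip else 1)
    return np.stack([np.cross(y,z),y,z],1)
GD=.1473
def solve(f,q0,reg=.003,ref=None):
    ref=q0 if ref is None else ref
    s=least_squares(lambda q:np.r_[f(q),10*soft(q),reg*(q-ref)],np.clip(q0,LO+.02,HI-.02),bounds=(LO,HI),max_nfev=200)
    return s.x,np.abs(f(s.x)).max()
def posef(p,Rt):
    def f(q):
        P,M=FK(q); return np.r_[10*(P-p),3*(R.from_matrix(Rt.T@M).as_rotvec())]
    return f
E
cat > plan.py <<'E'
from k2 import *
np.set_printoptions(precision=2,suppress=True,linewidth=160)
cup=np.array([.45,-.012]); tray=np.array([.555,-.275]); pan=np.array([.606,.279]); gz=.068; hc=.09-gz
q0=np.array(load()[-1]["q"]); dn=np.radians
out=[]
for a in (25,32,40):
  for al in range(-180,180,20):
    for fl in (0,1):
      Rt=toolR(dn(al),dn(a),fl); p=np.r_[cup,gz]-GD*Rt[:,2]
      qg,e=solve(posef(p,Rt),q0)
      if e>.02 or margin(qg)<.1: continue
      c=Rt.T@[0,0,1]
      def pour(q):
          P,M=FK(q); ax=M@c; rim=P+M@[0,0,GD]+hc*ax
          bx=np.array([P+M@[sx*.0375,sy*.0935,z] for sx in(1,-1) for sy in(1,-1) for z in(0,.1)])
          low=rim+28e-3*(lambda v:v/np.linalg.norm(v))(np.array([0,0,-1])+ax*ax[2])
          t=M.T@(low-P) ; g=M.T@[0,0,-1.]
          # falling path must miss body box (z<.102,|x|<.0375,|y|<.0935)
          pen=0
          for s in np.linspace(0,.08,5):
              w=t+g*s; pen+=max(0,min(.115-w[2],.05-abs(w[0]),.105-abs(w[1])))
          return np.r_[10*(rim[:2]-tray),10*(rim[2]-.12),3*(ax[2]+np.cos(dn(62))),20*np.maximum(0,.075-bx[:,2]),20*pen]
      best=None
      for tr in range(6):
          rng=np.random.default_rng(tr); st=qg+rng.normal(0,.6,7)*(tr>0)
          qp,e2=solve(pour,st,.01,qg)
          if e2<.05:
              d=np.abs(qp-qg).max()
              if best is None or d<best[0]: best=(d,qp)
      if best is None: continue
      bf=None
      for dy in range(-180,180,20):
          Rf=R.from_euler("z",dy,degrees=True).as_matrix()@Rt; pf=np.r_[pan,.07+.02+gz]-GD*Rf[:,2]
          qf,e3=solve(posef(pf,Rf),qg)
          if e3<.02 and margin(qf)>.08:
              d=np.abs(qf-qg).max()
              if bf is None or d<bf[0]: bf=(d,dy,qf)
      if bf is None: continue
      out.append((np.abs(qg-q0).max()*.5+best[0]+bf[0],a,al,fl,best[0],bf[0],bf[1],qg,best[1],bf[2],margin(qg)))
for o in sorted(out,key=lambda o:o[0])[:10]: print(*o[:7]);print("  ",o[7],o[8],o[9],o[10])
E
time python3 plan.py
```

```text
2.1820973859084463 25 120 0 1.0853386646125887 0.5306206493839976 -20
   [ 0.66  1.11 -0.91  1.96  0.68  0.7  -0.06] [-0.09  1.41  0.08  1.41  1.11  1.7  -1.14] [ 0.13  1.02 -0.88  1.58  0.46  0.7  -0.57] 0.5584796200133972
2.185975112907748 25 80 0 1.1550278397339762 0.48953034837983356 0
   [ 0.65  1.01 -0.74  2.2   1.13  0.19 -1.1 ] [-0.35  1.44  0.42  1.74  1.22  1.23 -1.35] [ 0.16  1.01 -0.96  1.72  0.81  0.55 -1.23] 0.14999988642001916
2.197562972948862 40 -120 1 1.401131479792287 0.5280277957814346 60
   [-0.33  1.03 -0.06  1.86  0.59  0.94 -1.42] [-0.7   1.84  1.34  1.94 -0.68  0.19 -2.51] [-0.71  0.97 -0.16  1.51  0.9   1.14 -0.89] 0.7035781822131497
2.2016272782457946 40 -140 1 1.419190625166427 0.5026619069009434 60
   [-0.23  1.05 -0.06  1.73  0.37  1.05 -1.45] [-0.7   1.85  1.36  1.92 -0.69  0.24 -2.51] [-0.7   1.05 -0.13  1.27  0.68  1.36 -0.94] 0.8313291655450517
2.2054643026090073 32 120 0 1.0597950776772582 0.5232805457378693 -20
   [ 0.72  1.18 -0.98  1.89  0.59  0.8   0.05] [-0.03  1.36 -0.03  1.39  1.11  1.72 -1.01] [ 0.2   1.07 -0.94  1.59  0.39  0.66 -0.46] 0.49
[... 465 characters left out ...]
983614171 40 100 0 1.0580449087192114 0.5763823723526342 0
   [ 0.89  1.27 -1.06  1.96  0.6   0.64 -0.17] [-0.06  1.28 -0.    1.53  1.14  1.53 -0.95] [ 0.31  1.18 -1.11  1.59  0.46  0.67 -0.47] 0.41106924653036603
2.243565420185014 40 120 0 1.0669759470171976 0.49949253280538597 -20
   [ 0.78  1.27 -1.03  1.81  0.5   0.92  0.16] [ 0.04  1.31 -0.13  1.36  1.08  1.73 -0.9 ] [ 0.28  1.13 -1.    1.59  0.3   0.63 -0.33] 0.4416587791264308
2.255851169054117 25 60 0 1.1004106436875103 0.5800549943385978 0
   [ 0.83  1.2  -1.15  2.32  1.83  0.62 -2.12] [-0.06  1.39 -0.06  1.98  1.74  1.72 -1.89] [ 0.25  1.15 -1.29  1.82  1.43  0.83 -2.09] 0.2362455222089075
real	3m15.152s
user	3m11.715s
sys	0m0.151s
```

```bash
cat > mv.py <<'E'
from k2 import *
def dls(q,p1,R1,n):
    """straight Cartesian tracking from q, min-norm; returns q, worst margin, max step"""
    P,M=FK(q); rv=R.from_matrix(M.T@R1).as_rotvec(); P0,M0=P,M; w=9;ms=0
    for k in range(1,n+1):
        p=P0+(p1-P0)*k/n; Rk=M0@R.from_rotvec(rv*k/n).as_matrix(); q1=q.copy()
        for _ in range(4):
            P,M=FK(q1); e=np.r_[p-P,M@R.from_matrix(M.T@Rk).as_rotvec()]
            J=np.zeros((6,7))
            for i in range(7):
                d=np.zeros(7);d[i]=1e-5; P2,M2=FK(q1+d); J[:,i]=np.r_[(P2-P)/1e-5,R.from_matrix(M2@M.T).as_rotvec()/1e-5]
            q1=q1+J.T@np.linalg.solve(J@J.T+1e-5*np.eye(6),e)
        ms=max(ms,np.abs(q1-q).max()); q=q1; w=min(w,margin(q))
    return q,w,ms
def rel(P,M,p1,R1):
    return M.T@(p1-P), R.from_matrix(M.T@R1).as_rotvec(degrees=True)
E
python3 - <<'E'
from mv import *
np.set_printoptions(precision=3,suppress=True,linewidth=160)
q0=np.array(load()[-1]["q"]); P,M=FK(q0); print(P,"z",M[:,2],"x az",np.degrees(np.arctan2(M[1,0],M[0,0])))
for a,al in((25,120),(25,140),(32,120),(32,135),(32,150),(40,120),(40,140)):
  Rt=toolR(*np.radians([al,a]),0); g=np.array([.45,-.012,.068]); up=np.array([0,0,.13])
  p=g-GD*Rt[:,2]
  q1,w1,m1=dls(q0,p+up,Rt,20); q2,w2,m2=dls(q1,p,Rt,10); q3,w3,m3=dls(q2,p+up,Rt,10)
  print(a,al,"rel",*rel(P,M,p+up,Rt)); print("  ",w1,w2,w3,q1,q2)
E
```

```text
[0.469 0.006 0.476] z [-0.137 -0.676 -0.724] x az 56.24982055706296
25 120 rel [0.056 0.011 0.151] [  2.442  67.259 -57.965]
   0.5715688959993361 0.5268152239483646 0.5495726563605287 [ 0.611  0.809 -0.795  1.917  0.213  0.817  0.3  ] [ 0.531  1.013 -0.655  1.968  0.35   0.567  0.271]
25 140 rel [0.072 0.02  0.14 ] [ -1.578  64.469 -78.86 ]
   0.602536005509611 0.6762800052222449 0.6770834187547801 [ 0.536  0.835 -0.79   1.835  0.28   0.985  0.53 ] [ 0.471  1.032 -0.672  1.884  0.42   0.752  0.487]
32 120 rel [0.057 0.022 0.166] [  6.055  73.625 -58.468]
   0.5893124599055564 0.6419702137599156 0.6343811914711002 [ 0.666  0.876 -0.835  1.859  0.15   0.903  0.373] [ 0.603  1.078 -0.717  1.896  0.274  0.682  0.373]
32 135 rel [0.071 0.031 0.155] [  4.001  71.29  -74.492]
   0.6160748575632482 0.6643909450334149 0.6548205453183511 [ 0.588  0.895 -0.815  1.781  0.201  1.054  0.534] [ 0.536  1.09  -0.713  1.816  0.325  0.842  0.524]
32 150 rel [0.086 0.036 0.143] [  1.785  67.911 -90.425]
   0.6321298741921986 0.6773668197430307 0.6690552192335845 [ 0.51   0.909 -0.801  1.722  0.265  1.178  0.688] [ 0.465  1.1   -0.71   1.756  0.388  0.974  0.666]
40 120 rel [0.059 0.032 0.183] [ 10.287  80.875 -58.866]
   0.5983925750202652 0.6081647500200591 0.598262989260999 [ 0.714  0.957 -0.872  1.795  0.09   1.002  0.435] [ 0.665  1.156 -0.769  1.812  0.206  0.813  0.462]
40 140 rel [0.083 0.047 0.165] [  8.982  76.879 -80.668]
   0.6375855762183791 0.6519290902443625 0.6441768182622621 [ 0.583  0.976 -0.826  1.675  0.164  1.224  0.63 ] [ 0.545  1.167 -0.743  1.691  0.276  1.042  0.643]
```

play_rows(rows=[[100,0,0,0,0.4,6.5,-6.8],[100,0,0,0,0.4,6.5,-6.8],[100,0,0,0,0.4,6.5,-6.8],[100,0,0,0,0.4,6.5,-6.8],[100,0,0,0,0.4,6.5,-6.8],[100,0,0,0,0.4,6.5,-6.8],[100,0,0,0,0.4,6.5,-6.8],[100,0,0,0,0.4,6.5,-6.8]])

```text
clock: 7.4
tool_pos: [0.4684, 0.0048, 0.4785]
eef_rot: [0.531, 0.839, 0.007, -0.113]
contact_force: [-0.1, -0.5, -0.7]
opening: 0.999
finger_force: 0.0
```

play_rows(rows=[[100,0,0,0,0.4,6.5,-6.8],[100,0,0,0,0.4,6.5,-6.8],[100,0,0,0,0.4,6.5,-6.8],[100,0,0,0,0,0,0]])

```text
clock: 7.9
tool_pos: [0.4689, 0.0039, 0.4775]
eef_rot: [0.369, 0.888, 0.105, -0.255]
contact_force: [-0.6, -0.1, -0.2]
opening: 1.003
finger_force: 0.0
```

```bash
python3 lg.py; cat > rl.py <<'E'
import sys; from mv import *
np.set_printoptions(precision=4,suppress=True,linewidth=160)
# usage: rl.py al a gx gy gz
al,a,x,y,z=map(float,sys.argv[1:]); s=status.get_state(); P=np.array(s["tool_pos"]); M=R.from_quat(s["eef_rot"]).as_matrix()
print("fk err",np.abs(FK(s["q"])[0]-P).max())
Rt=toolR(*np.radians([al,a]),0); print(*rel(P,M,np.array([x,y,z])-GD*Rt[:,2],Rt)); print(dls(np.array(s["q"]),np.array([x,y,z])-GD*Rt[:,2],Rt,15))
E
python3 rl.py 135 32 .45 -.012 .2; python3 - <<'E'
from h import *
s=status.get_state(); cv2.imwrite("pics/w1.png",cams.snapshot("wrist")[:,:,::-1])
for d in finder.spot_in("wrist","cup_center"): print(round(d["score"],2),cw("wrist",d["at"],s))
E
```

```text
[0.461, 0.58, -0.725, 1.767, -0.104, 1.229, 0.597] [0.469, 0.004, 0.477] [0.369, 0.888, 0.105, -0.255] 7.9 1.003 0.0
fk err 3.3306690738754696e-16
[-0.1453 -0.0243  0.089 ] [ 0.0209 -0.0391 -0.1462]
(array([ 0.4959,  0.8374, -0.6278,  1.7842,  0.056 ,  1.0281,  0.6974]), np.float64(0.7508680311015073), np.float64(0.01789872573403728))
0.88 [ 0.35682657 -0.06808222  0.05935781]
0.78 [0.39138667 0.13021821 0.03421524]
0.56 [ 4.44051925e-01 -3.62841352e-04  5.18589142e-02]
```

play_rows(rows=[[100,-0.03,-0.005,0.018,0,0,0],[100,-0.03,-0.005,0.018,0,0,0],[100,-0.03,-0.005,0.018,0,0,0],[100,-0.03,-0.005,0.018,0,0,0],[100,-0.025,-0.004,0.017,0,0,0],[100,0,0,0,0,0,0]])

```text
clock: 8.75
tool_pos: [0.5047, -0.0657, 0.3241]
eef_rot: [0.368, 0.888, 0.102, -0.256]
contact_force: [0.2, 1.0, 0.8]
opening: 1.0
finger_force: 0.0
```

```bash
python3 lg.py; python3 - <<'E'
from h import *
s=status.get_state(); cv2.imwrite("pics/w2.png",cams.snapshot("wrist")[:,:,::-1])
for d in finder.spot_in("wrist","cup_center"): print(round(d["score"],2),cw("wrist",d["at"],s))
c=cams.camera_params("wrist"); print({k:np.round(v,3).tolist() for k,v in c.items()})
f=200/np.tan(np.radians(c["vfov"])/2); T=np.array(c["tool_from_camera"])
# predicted rim circle for (.45,-.012)
for x,y in((.45,-.012),(.46,-.012),(.45,-.002)):
    o=[]
    for t in np.arange(0,6.28,1.57):
        X=np.array([x+.0265*np.cos(t),y+.0265*np.sin(t),.09]); p=R.from_quat(s["eef_rot"]).inv().apply(X-s["tool_pos"]); p=T[:3,:3].T@(p-T[:3,3]); o.append(np.round([f*p[0]/p[2]+c["cx"],f*p[1]/p[2]+c["cy"]]).tolist())
    print(x,y,o)
E
```

```text
[0.49, 0.838, -0.623, 1.785, 0.056, 1.03, 0.694] [0.505, -0.066, 0.324] [0.368, 0.888, 0.102, -0.256] 8.75 1.0 0.0
0.96 [0.39082472 0.12906274 0.06327722]
0.86 [0.4430757  0.00065378 0.07301599]
0.65 [ 0.44976454 -0.07923358  0.05028806]
0.64 [ 0.32892124 -0.04125313  0.06142196]
{'vfov': 70.916, 'cx': 316.058, 'cy': 200.758, 'tool_from_camera': [[0.0, -0.965, -0.263, 0.067], [1.0, 0.0, 0.0, 0.002], [-0.0, -0.263, 0.965, 0.019], [0.0, 0.0, 0.0, 1.0]]}
0.45 -0.012 [[337.0, 297.0], [336.0, 253.0], [294.0, 253.0], [293.0, 297.0]]
0.46 -0.012 [[345.0, 306.0], [344.0, 261.0], [302.0, 261.0], [301.0, 306.0]]
0.45 -0.002 [[345.0, 289.0], [344.0, 245.0], [302.0, 245.0], [301.0, 288.0]]
```

View pics/w2.png

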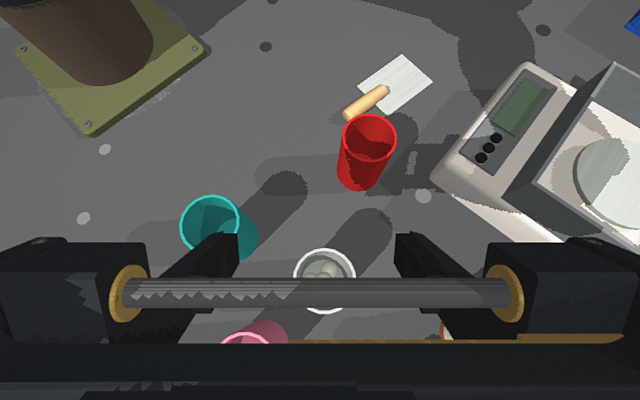

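```bash
python3 - <<'E'
from h import *
s=status.get_state(); th=np.linspace(0,2*np.pi,72,endpoint=False)
def proj(cam,X):
    c=cams.camera_params(cam); f=200/np.tan(np.radians(c["vfov"])/2)
    if cam=="wrist":
        T=np.array(c["tool_from_camera"]); p=R.from_quat(s["eef_rot"]).inv().apply(X-np.array(s["tool_pos"])); p=(p-T[:3,3])@T[:3,:3]
    else: p=X@np.array(c["R"]).T+np.array(c["t"])
    return np.c_[f*p[:,0]/p[:,2]+c["cx"],f*p[:,1]/p[:,2]+c["cy"]].astype(np.float32)
for cam,fn in(("top","top0"),("scene","scene0"),("wrist","w2")):
    g=cv2.imread(f"pics/{fn}.png",0).astype(np.float32); res=[]
    def smp(x,y,rr):
        p=proj(cam,np.c_[x+rr*np.cos(th),y+rr*np.sin(th),np.full(72,.09)])
        if cam=="wrist": p=p[p[:,1]<276]
        return cv2.remap(g,p[:,0].copy(),p[:,1].copy(),1).mean()
    for x in np.arange(.435,.475,.001):
        for y in np.arange(-.025,.01,.001):
            res.append((2*smp(x,y,.0265)-smp(x,y,.0325)-smp(x,y,.0205),x,y))
    res.sort(reverse=True); print(cam,np.round(res[:4],3).tolist())
E
```

```text
Traceback (most recent call last):
ValueError: time passes only in moves, steps and waits
```

```bash
cat > rim.py <<'E'
from h import *
th=np.linspace(0,2*np.pi,72,endpoint=False)
C={k:cams.camera_params(k) for k in("top","scene","wrist")}
def proj(cam,X,s=None):
    c=C[cam]; f=200/np.tan(np.radians(c["vfov"])/2)
    if cam=="wrist":
        T=np.array(c["tool_from_camera"]); p=R.from_quat(s["eef_rot"]).inv().apply(X-np.array(s["tool_pos"])); p=(p-T[:3,3])@T[:3,:3]
    else: p=X@np.array(c["R"]).T+np.array(c["t"])
    return np.c_[f*p[:,0]/p[:,2]+c["cx"],f*p[:,1]/p[:,2]+c["cy"]].astype(np.float32)
def circ(cam,g,x,y,z,rr,s=None,vmax=999):
    p=proj(cam,np.c_[x+rr*np.cos(th),y+rr*np.sin(th),np.full(72,z)],s); p=p[p[:,1]<vmax]
    return cv2.remap(g,p[:,0].copy(),p[:,1].copy(),1).mean()
if __name__=="__main__":
  s=status.get_state()
  for cam,fn in(("top","top0"),("scene","scene0"),("wrist","w2")):
    g=cv2.imread(f"pics/{fn}.png",0).astype(np.float32); res=[]; v=276 if cam=="wrist" else 999
    for x in np.arange(.435,.475,.0015):
        for y in np.arange(-.025,.01,.0015):
            k=lambda rr:circ(cam,g,x,y,.09,rr,s,v)
            res.append((2*k(.0265)-k(.0325)-k(.0205),x,y))
    res.sort(reverse=True); print(cam,np.round(res[:4],3).tolist())
  for cam,fn in(("top","top0"),("scene","scene0")):
    g=cv2.imread(f"pics/{fn}.png",0).astype(np.float32); res=[]
    for x in np.arange(.585,.63,.0015):
        for y in np.arange(.26,.3,.0015): res.append((abs(circ(cam,g,x,y,.07,.047)-circ(cam,g,x,y,.07,.053)),x,y))
    res.sort(reverse=True); print("pan",cam,np.round(res[:4],3).tolist())
E
python3 rim.py
```

```text
top [[205.365, 0.456, -0.011], [201.791, 0.454, -0.011], [160.509, 0.456, -0.01], [158.057, 0.454, -0.01]]
scene [[144.706, 0.458, -0.011], [135.861, 0.456, -0.011], [133.376, 0.458, -0.013], [127.159, 0.456, -0.013]]Traceback (most recent call last):
  File "rim.py", line 20, in <module>
    res.append((2*k(.0265)-k(.0325)-k(.0205),x,y))
                                    ~^^^^^^^
  File "rim.py", line 19, in <lambda>
    k=lambda rr:circ(cam,g,x,y,.09,rr,s,v)
                ~~~~^^^^^^^^^^^^^^^^^^^^^^
  File "rim.py", line 12, in circ
    return cv2.remap(g,p[:,0].copy(),p[:,1].copy(),1).mean()
           ~~~~~~~~~^^^^^^^^^^^^^^^^^^^^^^^^^^^^^^^^^
cv2.error: OpenCV(4.12.0) /io/opencv/modules/imgproc/src/imgwarp.cpp:1703: error: (-215:Assertion failed) !_map1.empty() in function 'remap'
```

```bash
sed -i 's/,("wrist","w2")):$/):/' rim.py; python3 rim.py; python3 rl.py 135 32 .457 -.011 .068
```

```text
top [[205.365, 0.456, -0.011], [201.791, 0.454, -0.011], [160.509, 0.456, -0.01], [158.057, 0.454, -0.01]]
scene [[144.706, 0.458, -0.011], [135.861, 0.456, -0.011], [133.376, 0.458, -0.013], [127.159, 0.456, -0.013]]
pan top [[36.154, 0.603, 0.287], [34.426, 0.601, 0.287], [34.286, 0.603, 0.286], [33.089, 0.601, 0.286]]
pan scene [[35.162, 0.616, 0.287], [33.854, 0.615, 0.287], [32.755, 0.616, 0.289], [32.042, 0.607, 0.28]]
fk err 2.220446049250313e-16
[-0.0761  0.0042  0.1095] [-0.3114 -0.0027  0.0687]
(array([ 0.4485,  1.049 , -0.553 ,  1.7995,  0.1465,  0.8143,  0.7038]), np.float64(0.7550181618220402), np.float64(0.016459337080323433))
```

play_rows(rows=[[100,-0.013,0.004,0.018,0,0,0],[100,-0.013,0,0.018,0,0,0],[100,-0.013,0,0.018,0,0,0],[100,-0.013,0,0.018,0,0,0],[100,-0.012,0,0.018,0,0,0],[100,-0.012,0,0.0195,0,0,0],[100,0,0,0,0,0,0],[100,0,0,0,0,0,0]])

```text
clock: 9.85
tool_pos: [0.512, -0.067, 0.1913]
eef_rot: [0.367, 0.888, 0.103, -0.256]
contact_force: [-0.1, 0.5, -0.2]
opening: 0.996
finger_force: 0.0
```

```bash
python3 lg.py; python3 rl.py 135 32 .457 -.011 .068;python3 - <<'E'
from h import *
cv2.imwrite("pics/s3.png",cv2.resize(cams.snapshot("scene")[110:240,220:420,::-1],None,fx=4,fy=4,interpolation=2))
E
```

```text
[0.447, 1.052, -0.55, 1.798, 0.15, 0.818, 0.704] [0.512, -0.067, 0.191] [0.367, 0.888, 0.103, -0.256] 9.85 0.996 0.0
fk err 4.718447854656915e-16
[ 0.0012  0.0007 -0.0011] [-0.3444 -0.043   0.051 ]
(array([ 0.4488,  1.0491, -0.5536,  1.7995,  0.1471,  0.8144,  0.7032]), np.float64(0.7605474454692156), np.float64(0.00024924445369522985))
```

View pics/s3.png

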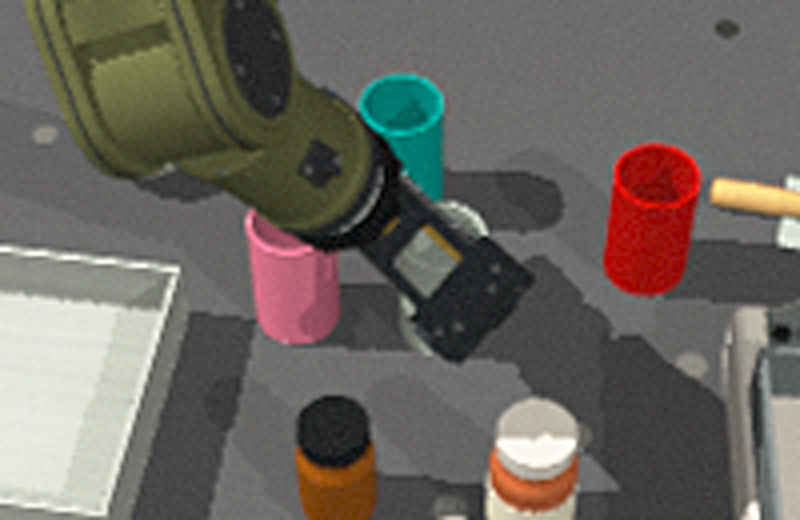

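The crop shows the gripper straddling the steel cup (at about (430,270) in the crop). The pink and turquoise cups and the jars are clear of it, so I can close.

play_rows(rows=[[40,0,0,0,0,0,0],[40,0,0,0,0,0,0],[40,0,0,0,0,0,0],[40,0,0,0,0,0,0],[40,0,0,0,0,0,0],[40,0,0,0,0,0,0]], grip_force=40)

```text
clock: 10.65
tool_pos: [0.5123, -0.0665, 0.1921]
eef_rot: [0.367, 0.888, 0.104, -0.256]
contact_force: [3.8, 2.7, 2.9]
opening: 0.618
finger_force: 39.8
```

```bash
python3 lg.py
```

```text
[0.447, 1.051, -0.552, 1.797, 0.149, 0.818, 0.704] [0.512, -0.066, 0.192] [0.367, 0.888, 0.104, -0.256] 10.65 0.618 39.79278555023866
```

play_rows(rows=[[40,0.005,0,-0.008,0,0,0],[40,0.0125,0,-0.02,0,0,0],[40,0.0125,0,-0.02,0,0,0],[40,0.0125,0,-0.02,0,0,0],[40,0.0125,0,-0.02,0,0,0],[40,0.0125,0,-0.02,0,0,0],[40,0.0125,0,-0.02,0,0,0],[40,0,0,0,0,0,0]])

```text
clock: 11.65
tool_pos: [0.5122, -0.0671, 0.3435]
eef_rot: [0.367, 0.889, 0.102, -0.255]
contact_force: [-0.3, 0.5, -3.4]
opening: 0.617
finger_force: 39.8
```

```bash
python3 lg.py; cat > pour.py <<'E'
from mv import *
np.set_printoptions(precision=3,suppress=True,linewidth=160)
s=status.get_state(); q=np.array(s["q"]); P,M=FK(q); c=M.T@[0,0,1]; hc=.024; tray=np.array([.555,-.275]); dn=np.radians
def geo(qq):
    P,M=FK(qq); ax=M@c; return P,M,ax,P+M@[0,0,GD]+hc*ax
def pour(qq):
    P,M,ax,rim=geo(qq); lv=np.array([0,0,-1])+ax*ax[2]; low=rim+.028*lv/np.linalg.norm(lv)
    bx=np.array([P+M@[sx*.0375,sy*.0935,z] for sx in(1,-1) for sy in(1,-1) for z in(0,.1)])
    t=M.T@(low-P); g=M.T@[0,0,-1.]; pen=0
    for k in np.linspace(0,.08,5):
        w=t+g*k; pen+=max(0,min(.115-w[2],.05-abs(w[0]),.105-abs(w[1])))
    return np.r_[10*(low[:2]-tray+.02*ax[:2]),10*(rim[2]-.14),3*(ax[2]+np.cos(dn(60))),20*np.maximum(0,.08-bx[:,2]),20*pen]
out=[]
for tr in range(14):
    st=q+np.random.default_rng(tr).normal(0,.6,7)*(tr>0)
    qp,e=solve(pour,st,.01,q)
    if e>.05: continue
    Pp,Mp,ax,rim=geo(qp)
    # as executed: translate above tray (rim z .22) upright->rotate
    rv=R.from_matrix(M.T@Mp).as_rotvec(degrees=True)
    qe,w,ms=dls(q,Pp+[0,0,.08],Mp,30); qe2,w2,_=dls(qe,Pp,Mp,10)
    out.append((-min(w,w2),np.linalg.norm(rv),rv,ax,rim,Pp,qp,qe2,Mp))
out.sort(key=lambda o:o[0])
for o in out[:5]: print(o[0],*o[1:-1])
np.savez("pour.npz",P=out[0][5],M=out[0][8],c=c)
E
python3 pour.py
```

```text
[0.492, 0.816, -0.631, 1.75, 0.046, 1.083, 0.695] [0.512, -0.067, 0.344] [0.367, 0.889, 0.102, -0.255] 11.65 0.617 39.77743379777442
-0.6564584378623761 122.09536845225529 [ 57.026 -91.838  56.754] [ 0.147  0.854 -0.5  ] [ 0.554 -0.278  0.14 ] [ 0.609 -0.164  0.15 ] [-0.023  1.349 -0.04   1.43   1.172  1.769 -0.868] [-0.277  1.424  0.477  1.446  0.847  1.389 -0.671]
-0.6537209679298441 122.3884895137124 [ 57.816 -90.53   58.657] [ 0.177  0.848 -0.5  ] [ 0.554 -0.278  0.14 ] [ 0.613 -0.166  0.15 ] [-0.066  1.359  0.059  1.401  1.092  1.715 -0.82 ] [-0.263  1.426  0.47   1.414  0.825  1.424 -0.65 ]
-0.5711316078376387 123.1499889285479 [ 59.605 -87.433  62.997] [ 0.244  0.831 -0.5  ] [ 0.554 -0.278  0.14 ] [ 0.622 -0.171  0.15 ] [-0.318  1.5    0.676  1.344  0.608  1.382 -0.476] [-0.23   1.435  0.457  1.339  0.779  1.507 -0.606]
-0.5274522603122029 123.58480621069475 [ 60.515 -85.744  65.262] [ 0.28  0.82 -0.5 ] [ 0.554 -0.278  0.14 ] [ 0.626 -0.174  0.15 ] [-0.099  1.394  0.193  1.291  0.932  1.709 -0.704] [-0.213  1.441  0.451  1.299  0.756  1.55  -0.585]
-0.4403011491739146 124.54107351638304 [ 62.281 -82.279  69.725] [ 0.348  0.793 -0.5  ] [ 0.554 -0.278  0.14 ] [ 0.635 -0.18   0.15 ] [-0.126  1.429  0.313  1.215  0.804  1.708 -0.611] [-0.178  1.454  0.442  1.218  0.713  1.637 -0.547]
```

```bash
sed -i 's/10\*(rim\[2\]-.14),3\*(ax\[2\]+np.cos(dn(60)))/10*(rim[2]-.17),3*(ax[2]+np.cos(dn(64))),20*np.maximum(0,.205-(P-.16*M[:,2])[2])/; s/out\[:5\]: print(o\[0\],\*o\[1:-1\])/out[:4]: print(o[0],*o[1:-1],"wr",o[5]-.16*o[8][:,2],"z",o[8][:,2])/' pour.py; python3 pour.py; python3 - <<'E'
from rim import *
for cam,fn in(("top","top0"),):
    g=cv2.imread(f"pics/{fn}.png"); cv2.imwrite("pics/c4.png",cv2.resize(g[100:250,120:250],None,fx=4,fy=4,interpolation=2))
E
```

```text
-0.7168581415312012 118.02343176249457 [ 42.237 -99.505  47.374] [-0.001  0.899 -0.438] [ 0.555 -0.281  0.17 ] [ 0.579 -0.157  0.192] [-0.075  1.218 -0.001  1.705  1.318  1.545 -1.083] [-0.371  1.321  0.548  1.722  1.037  1.074 -0.926] wr [ 0.606 -0.     0.205] z [-0.165 -0.983 -0.08 ]
-0.7123506839425822 117.95295686766659 [ 42.039 -99.731  46.897] [-0.008  0.899 -0.438] [ 0.555 -0.281  0.17 ] [ 0.578 -0.157  0.192] [-0.041  1.216 -0.062  1.71   1.351  1.595 -1.097] [-0.374  1.322  0.551  1.729  1.046  1.065 -0.934] wr [0.603 0.    0.205] z [-0.157 -0.984 -0.08 ]
-0.7099319513880351 120.90765310866723 [ 48.698 -91.146  62.767] [ 0.24   0.866 -0.438] [ 0.553 -0.281  0.17 ] [ 0.61  -0.168  0.192] [-0.024  1.258 -0.016  1.465  1.115  1.693 -0.927] [-0.263  1.328  0.472  1.48   0.821  1.351 -0.731] wr [ 0.677 -0.024  0.205] z [-0.422 -0.903 -0.08 ]
-0.5642180049537444 122.87288299428005 [ 51.849 -86.187  70.578] [ 0.36   0.824 -0.438] [ 0.553 -0.28   0.17 ] [ 0.624 -0.177  0.192] [-0.231  1.361  0.506  1.353  0.694  1.464 -0.633] [-0.208  1.347  0.45   1.351  0.734  1.496 -0.664] wr [ 0.712 -0.044  0.205] z [-0.546 -0.834 -0.08 ]
```

View pics/c4.png

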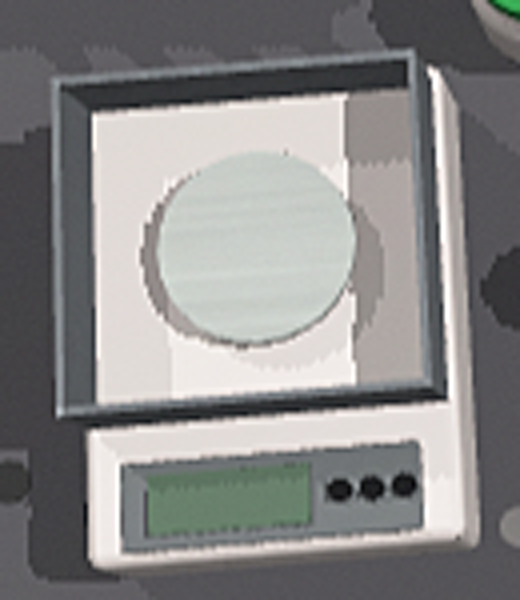

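```bash
python3 - <<'E'
from mv import *
np.set_printoptions(precision=3,suppress=True,linewidth=160)
d=np.load("pour.npz"); s=status.get_state(); q=np.array(s["q"]);P,M=FK(q); c=d["c"]
for n in range(0,13):
    Mk=M@R.from_rotvec(n*np.array([3.5,-8.3,3.95]),degrees=True).as_matrix(); ax=Mk@c
    print(n,"tilt",round(float(np.degrees(np.arccos(ax[2]))),1),ax,"tcp->rim",Mk@[0,0,GD]+.024*ax, "world(dx)in tool", Mk.T@np.array([.067,-.09,0]),"z",Mk[:,2])
E
```

```text
0 tilt 0.0 [ 0. -0.  1.] tcp->rim [-0.056  0.054 -0.101] world(dx)in tool [-0.094 -0.017 -0.059] z [-0.379  0.369 -0.849]
1 tilt 9.7 [-0.038  0.165  0.986] tcp->rim [-0.05   0.038 -0.111] world(dx)in tool [-0.103 -0.013 -0.043] z [-0.335  0.233 -0.913]
2 tilt 19.5 [-0.072  0.325  0.943] tcp->rim [-0.045  0.021 -0.118] world(dx)in tool [-0.109 -0.008 -0.027] z [-0.293  0.087 -0.952]
3 tilt 29.2 [-0.098  0.477  0.873] tcp->rim [-0.04   0.002 -0.121] world(dx)in tool [-0.112 -0.001 -0.011] z [-0.254 -0.065 -0.965]
4 tilt 38.9 [-0.118  0.617  0.778] tcp->rim [-0.035 -0.017 -0.121] world(dx)in tool [-0.112  0.006  0.005] z [-0.218 -0.217 -0.951]
5 tilt 48.6 [-0.13   0.739  0.661] tcp->rim [-0.031 -0.036 -0.118] world(dx)in tool [-0.109  0.015  0.02 ] z [-0.188 -0.366 -0.912]
6 tilt 58.3 [-0.135  0.84   0.525] tcp->rim [-0.027 -0.054 -0.112] world(dx)in tool [-0.104  0.024  0.035] z [-0.163 -0.507 -0.847]
7 tilt 68.0 [-0.131  0.918  0.375] tcp->rim [-0.024 -0.072 -0.103] world(dx)in tool [-0.096  0.033  0.048] z [-0.145 -0.635 -0.759]
8 tilt 77.7 [-0.119  0.97   0.214] tcp->rim [-0.022 -0.087 -0.091] world(dx)in tool [-0.086  0.043  0.058] z [-0.133 -0.748 -0.65 ]
9 tilt 87.3 [-0.099  0.994  0.047] tcp->rim [-0.021 -0.1   -0.076] world(dx)in tool [-0.073  0.052  0.067] z [-0.13  -0.842 -0.524]
10 tilt 96.9 [-0.072  0.99  -0.12 ] tcp->rim [-0.021 -0.111 -0.059] world(dx)in tool [-0.059  0.061  0.073] z [-0.133 -0.914 -0.384]
11 tilt 106.5 [-0.039  0.958 -0.284] tcp->rim [-0.022 -0.119 -0.041] world(dx)in tool [-0.044  0.069  0.077] z [-0.145 -0.961 -0.235]
12 tilt 116.0 [-0.001  0.899 -0.438] tcp->rim [-0.024 -0.123 -0.022] world(dx)in tool [-0.028  0.076  0.078] z [-0.163 -0.983 -0.081]
```

play_rows(rows=[[40,0,0,0,3.5,-8.3,3.95],[40,0,0,0,3.5,-8.3,3.95],[40,0,0,0,3.5,-8.3,3.95],[40,0,0,0,3.5,-8.3,3.95],[40,0,0,0,3.5,-8.3,3.95],[40,0,0,0,3.5,-8.3,3.95],[40,0,0,0,0,0,0]])

```text
clock: 12.52
tool_pos: [0.5118, -0.0647, 0.3413]
eef_rot: [0.49, 0.826, -0.27, 0.06]
contact_force: [0.1, 0.5, -2.9]
opening: 0.617
finger_force: 39.9
```

```bash
python3 lg.py; cat > w2t.py <<'E'
import sys; from mv import *
np.set_printoptions(precision=4,suppress=True,linewidth=160)
s=status.get_state(); M=R.from_quat(s["eef_rot"]).as_matrix(); c=np.load("pour.npz")["c"]; ax=M@c
t=np.array(list(map(float,sys.argv[1:4]))); P=np.array(s["tool_pos"])
print("shift",M.T@(t-P),"tilt",np.degrees(np.arccos(ax[2])),"rim",P+M@[0,0,GD]+.024*ax, "z",M[:,2]); q,w,m=dls(np.array(s["q"]),t,M,12); print(q,w)
E
python3 w2t.py .579 -.2 .28
```

```text
[-0.114, 0.705, -0.003, 1.917, 0.669, 0.897, -0.141] [0.512, -0.065, 0.341] [0.49, 0.826, -0.27, 0.06] 12.525 0.617 39.87620437145812
shift [-0.1173  0.0298  0.1092] tilt 58.11559817394748 rim [ 0.4842 -0.119   0.2292] z [-0.1651 -0.5054 -0.8469]
[0.1015 0.8763 0.0327 1.7094 0.7467 0.8281 0.0328] 0.6553284777996713
```

play_rows(rows=[[40,-0.03,0.0075,0.027,0,0,0],[40,-0.03,0.0075,0.027,0,0,0],[40,-0.03,0.0075,0.027,0,0,0],[40,-0.027,0.0075,0.028,0,0,0],[40,0,0,0,3.5,-8.3,3.95],[40,0,0,0,3.5,-8.3,3.95],[40,0,0,0,0,0,0]])

```text
clock: 13.4
tool_pos: [0.579, -0.2006, 0.2795]
eef_rot: [0.506, 0.756, -0.382, 0.166]
contact_force: [0.1, 0.8, -3.5]
opening: 0.614
finger_force: 39.9
```

```bash
python3 lg.py; python3 w2t.py .579 -.2 .192;python3 - <<'E'
from h import *
cv2.imwrite("pics/s5.png",cams.snapshot("scene")[:,:,::-1])
E
```

```text
[-0.093, 0.939, 0.275, 1.761, 0.942, 0.819, -0.313] [0.579, -0.201, 0.279] [0.506, 0.756, -0.382, 0.166] 13.4 0.614 39.89489215497031
shift [0.056  0.036  0.0568] tilt 77.2514260366272 rim [ 0.5561 -0.287   0.1885] z [-0.1358 -0.7444 -0.6538]
[-0.1063  1.0918  0.2979  1.7585  0.9973  0.7178 -0.4592] 0.6778432099177284
```

View pics/s5.png

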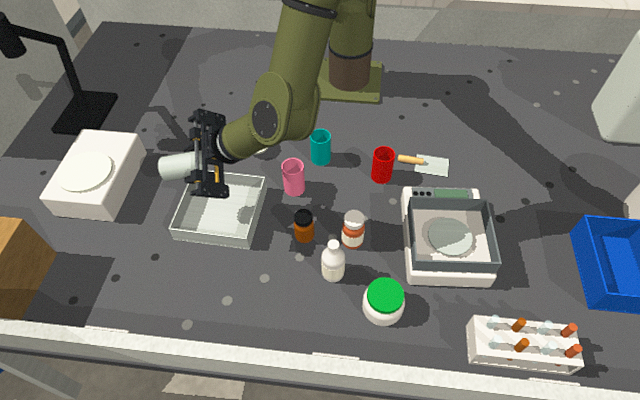

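play_rows(rows=[[40,0.004,0.0025,0.004,1.05,-2.5,1.2],[40,0.004,0.0025,0.004,1.05,-2.5,1.2],[40,0.004,0.0025,0.004,1.05,-2.5,1.2],[40,0.004,0.0025,0.004,1.05,-2.5,1.2],[40,0.005,0.0025,0.003,1.05,-2.5,1.2],[40,0.005,0.0025,0.003,1.05,-2.5,1.2],[40,0.005,0.0025,0.003,1.05,-2.5,1.2],[40,0.005,0.0025,0.003,1.05,-2.5,1.2]])

```text
clock: 14.45
tool_pos: [0.5799, -0.2058, 0.2309]
eef_rot: [0.506, 0.639, -0.502, 0.288]
contact_force: [0.5, -0.4, -2.4]
opening: 0.615
finger_force: 39.9
```

```bash
python3 lg.py; python3 w2t.py .579 -.205 .195
```

```text
[-0.253, 1.163, 0.501, 1.764, 1.094, 0.883, -0.74] [0.58, -0.206, 0.231] [0.506, 0.639, -0.502, 0.288] 14.45 0.615 39.89153345512628
shift [0.0321 0.0118 0.0113] tilt 100.44208206330273 rim [ 0.5579 -0.3197  0.1779] z [-0.1404 -0.9334 -0.3303]
[-0.2513  1.2252  0.4938  1.752   1.0974  0.8646 -0.7911] 0.7963118625981345
```

play_rows(rows=[[40,0.005,0.002,0.002,1.05,-2.5,1.2],[40,0.005,0.002,0.002,1.05,-2.5,1.2],[40,0.005,0.002,0.001,1.05,-2.5,1.2],[40,0.005,0.002,0.001,1.05,-2.5,1.2],[40,0.005,0.002,0,1.05,-2.5,1.2],[40,0.005,0.002,0,1.05,-2.5,1.2],[40,0,0,0,0,0,0],[40,0,0,0,0,0,0]])

```text
clock: 15.45
tool_pos: [0.582, -0.204, 0.1989]
eef_rot: [-0.489, -0.534, 0.58, -0.374]
contact_force: [1.0, -0.7, -2.3]
opening: 0.616
finger_force: 39.9
```

play_rows(rows=[[40,0,0,0,0.5,-1.2,0.6],[40,0,0,0,0.5,-1.2,0.6],[40,0,0,0,0,0,0],[40,0,0,0,0,0,0],[40,0,0,0,0,0,0],[40,0,0,0,0,0,0],[40,0,0,0,0,0,0],[40,0,0,0,0,0,0]])

```text
clock: 16.45
tool_pos: [0.582, -0.2039, 0.1987]
eef_rot: [-0.486, -0.516, 0.59, -0.387]
contact_force: [0.5, -0.6, -1.8]
opening: 0.617
finger_force: 39.9
```

```bash
python3 lg.py; python3 w2t.py .579 -.205 .195; python3 - <<'E'
from h import *
a=cams.snapshot("top")[120:260,340:520,::-1]; cv2.imwrite("pics/t6.png",cv2.resize(a,None,fx=4,fy=4,interpolation=2))
for d in finder.spot_in("top","ball0_center"): print(round(d["score"],2),cw("top",d["at"]))
cams.snapshot("scene")
for d in finder.spot_in("scene","ball0_center"): print(round(d["score"],2),cw("scene",d["at"]))
E
```

```text
[-0.331, 1.363, 0.63, 1.7, 1.073, 1.053, -0.961] [0.582, -0.204, 0.199] [-0.486, -0.516, 0.59, -0.387] 16.45 0.617 39.88109054050931
shift [ 0.0043 -0.0018  0.0016] tilt 120.62216836612276 rim [ 0.5568 -0.3283  0.1859] z [-0.1744 -0.9847 -0.0042]
[-0.3306  1.3688  0.6296  1.7068  1.0754  1.047  -0.9724] 0.7111722751668048
0.63 [ 0.55146225 -0.21290044  0.01824719]
0.54 [ 0.55751413 -0.21188402  0.02334122]
```

View pics/t6.png

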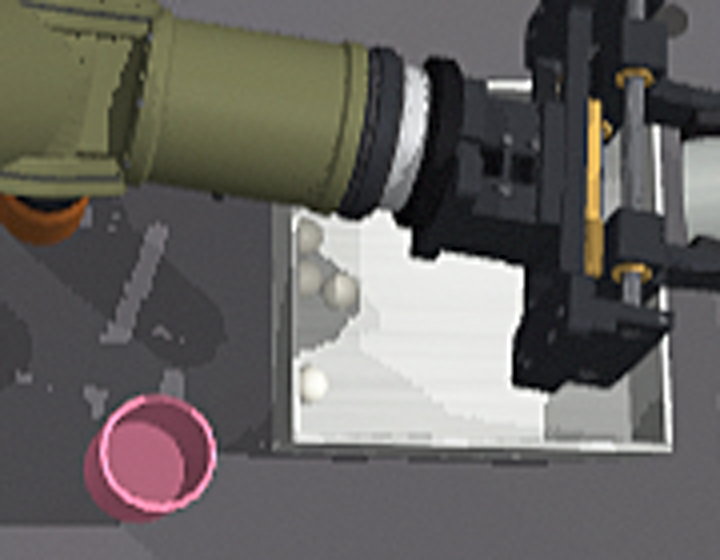

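All four balls lie in the tray, at crop pixels (308,238), (310,275), (340,292) and (313,383), and the cup's mouth is clear of them.

```bash
python3 - <<'E'
from mv import *
np.set_printoptions(precision=4,suppress=True,linewidth=160)
s=status.get_state(); q=np.array(s["q"]); P,M=FK(q); c=np.load("pour.npz")["c"]; print("up in tool",M.T@[0,0,1])
up=P+[0,0,.12]; q1,w,_=dls(q,up,M,10); 
for al in (95,115,135,155):
    Rt=toolR(*np.radians([al,32]),0); t1=np.array([.555,-.25,.27])-GD*Rt[:,2]
    q2,w2,m2=dls(q1,t1,Rt,15); t2=np.array([.605,.278,.30])-GD*Rt[:,2]; q3,w3,_=dls(q2,t2,Rt,15); q4,w4,_=dls(q3,t2-[0,0,.147],Rt,10)
    print(al,w,w2,w3,w4,q2,q4, R.from_matrix(M.T@Rt).as_rotvec(degrees=True),t1)
E
```

```text
up in tool [-0.9723 -0.2337 -0.0041]
95 0.7370143066880857 0.7936823947982545 0.6930303253229457 0.4858837248916774 [ 0.7766  0.8636 -0.4589  1.3238 -0.1449  1.2963  0.5627] [ 0.0148  0.934  -0.5088  1.6497 -0.2906  0.5259  0.0504] [-22.8971 118.5293  -7.9285] [ 0.5618 -0.3278  0.3949]
115 0.7370143066880857 0.5880247206043352 0.6376629389333872 0.762437073712722 [ 0.6851  0.9152 -0.4214  1.1811 -0.0543  1.502   0.7998] [-0.0217  0.9884 -0.4814  1.4593 -0.2126  0.8341  0.2699] [-33.7139 112.6629 -28.8079] [ 0.588  -0.3207  0.3949]
135 0.7370143066880857 0.4405251546160265 0.4822626808513544 0.7544643730170448 [ 0.5919  0.9504 -0.387   1.0827  0.0521  1.6495  1.0548] [-0.0863  1.0474 -0.4514  1.2656 -0.1326  1.1188  0.4863] [-43.8001 104.0512 -49.1475] [ 0.6102 -0.3052  0.3949]
155 0.7370143066880857 0.36711475323952003 0.3970753829553386 0.5057612408345278 [ 0.5027  0.9618 -0.3542  1.0463  0.1722  1.7229  1.324 ] [-0.1678  1.1044 -0.4192  1.0862 -0.0475  1.3663  0.7152] [-53.0315  92.7383 -68.7134] [ 0.6257 -0.283   0.3949]
```

play_rows(rows=[[40,-0.039,-0.009,0,0,0,0],[40,-0.039,-0.009,0,0,0,0],[40,-0.039,-0.009,0,0,0,0],[40,-0.039,-0.009,0,0,0,0],[40,0,0,0,-2.8,9.4,-2.4],[40,0,0,0,-2.8,9.4,-2.4],[40,0,0,0,-2.8,9.4,-2.4],[40,0,0,0,-2.8,9.4,-2.4]])

```text
clock: 17.65
tool_pos: [0.5826, -0.2047, 0.3591]
eef_rot: [0.566, 0.706, -0.379, 0.193]
contact_force: [0.3, -0.2, -3.2]
opening: 0.614
finger_force: 39.9
```

play_rows(rows=[[40,0,0,0,-2.8,9.4,-2.4],[40,0,0,0,-2.8,9.4,-2.4],[40,0,0,0,-2.8,9.4,-2.4],[40,0,0,0,-2.8,9.4,-2.4],[40,0,0,0,-2.8,9.4,-2.4],[40,0,0,0,-2.8,9.4,-2.4],[40,0,0,0,-2.8,9.4,-2.4],[40,0,0,0,-2.8,9.4,-2.4]])

```text
clock: 18.65
tool_pos: [0.5823, -0.2062, 0.3585]
eef_rot: [0.517, 0.809, 0.149, -0.236]
contact_force: [1.1, 0.1, -3.2]
opening: 0.62
finger_force: 39.8
```

```bash
python3 lg.py; python3 rl.py 115 32 .605 .278 .30; python3 w2t.py .6 0 .4
```

```text
[0.589, 0.874, -0.458, 1.436, -0.097, 1.249, 0.7] [0.582, -0.206, 0.358] [0.517, 0.809, 0.149, -0.236] 18.65 0.62 39.835806066401354
fk err 4.996003610813204e-16
[0.3327 0.2244 0.1318] [-0.0426 -0.3836 -0.1511]
(array([-0.0217,  0.813 , -0.4906,  1.3516, -0.2359,  1.0854,  0.172 ]), np.float64(0.7641051117842592), np.float64(0.04495574846806648))
shift [0.174  0.1028 0.0609] tilt 0.4969384424976018 rim [ 0.5488 -0.1349  0.2581] z [-0.227   0.4851 -0.8445]
[ 0.3168  0.7802 -0.5062  1.5336 -0.2025  1.1058  0.4495] 0.7975469087291964
```

play_rows(rows=[[40,0.017,0.011,0.0065,0,0,0],[40,0.0333,0.0225,0.0132,0,0,0],[40,0.0333,0.0225,0.0132,0,0,0],[40,0.0333,0.0225,0.0132,0,0,0],[40,0.0333,0.0225,0.0132,0,0,0],[40,0.0333,0.0225,0.0132,0,0,0],[40,0.0333,0.0225,0.0132,0,0,0],[40,0.0333,0.0225,0.0132,0,0,0]])

```text
clock: 19.65
tool_pos: [0.6235, 0.1095, 0.4084]
eef_rot: [0.516, 0.811, 0.147, -0.232]
contact_force: [1.2, -0.1, -2.5]
opening: 0.62
finger_force: 39.8
```

play_rows(rows=[[40,0.0333,0.0225,0.0132,0,0,0],[40,0.03,0.02,0.012,0,0,0],[40,0.02,0.0135,0.008,0,0,0],[40,0,0,0,0,0,0],[40,0,0,0,0,0,0]])

```text
clock: 20.27
tool_pos: [0.6377, 0.2093, 0.4236]
eef_rot: [0.517, 0.81, 0.147, -0.233]
contact_force: [-0.2, 0.3, -2.1]
opening: 0.616
finger_force: 39.8
```

```bash
python3 lg.py; python3 rl.py 115 32 .605 .278 .155; python3 - <<'E'
from rim import *
s=status.get_state()
for cam in("top","scene"):
    im=cams.snapshot(cam); cv2.imwrite(f"pics/{cam}7.png",im[:,:,::-1]); 
    for d in finder.regions_of(cam,"cup_center"):
        ys,xs=np.nonzero(d["mask"]); print(cam,round(d["score"],2),xs.min(),xs.max(),ys.min(),ys.max(),len(xs))
a=cv2.imread("pics/top7.png")[60:230,90:290]; b=cv2.imread("pics/scene7.png")[120:300,380:520]
cv2.imwrite("pics/c7.png",np.hstack([cv2.resize(a,(400,340)),cv2.resize(b,(400,514))[:340*1]]))
E
```

```text
[-0.025, 0.815, -0.489, 1.352, -0.235, 1.084, 0.168] [0.638, 0.209, 0.424] [0.517, 0.81, 0.147, -0.233] 20.275 0.616 39.83492993890713
fk err 1.1102230246251565e-15
[-0.0777 -0.0003  0.1209] [-0.0948  0.0606 -0.1158]
(array([-0.0194,  0.9866, -0.4864,  1.4584, -0.2075,  0.8366,  0.2642]), np.float64(0.7664726970065971), np.float64(0.018186653103973383))
top 0.97 119 137 107 144 428
top 0.61 246 263 257 284 316
scene 0.93 282 305 159 197 752
scene 0.89 310 331 129 165 701
scene 0.69 371 394 146 183 725
scene 0.67 243 269 133 154 462
scene 0.6 454 492 154 202 470
```

View pics/c7.png

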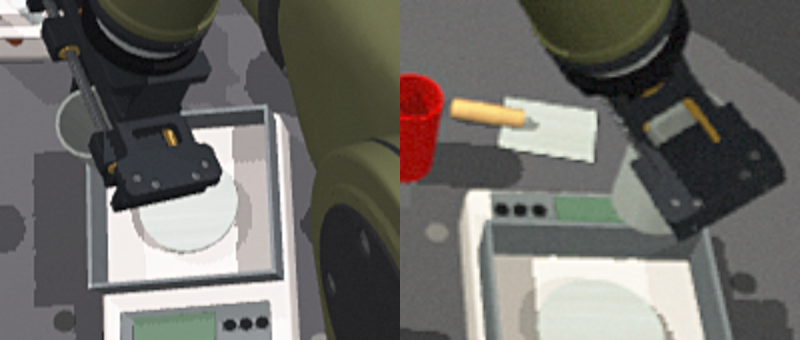

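```bash
python3 - <<'E'
from rim import *
s=status.get_state()
M=R.from_quat(s["eef_rot"]).as_matrix(); g=np.array(s["tool_pos"])+M@[0,0,.1473]; print("grasp",g)
for cam in("top","scene"): print(cam,"expected rim px",proj(cam,np.array([g+[0,0,.022]])))
# pan/white boundary: radial edge of greenish pan in initial images
for cam in("top","scene"):
    im=cv2.imread(f"pics/{cam}0.png").astype(np.float32); sat=im[:,:,1]-im[:,:,2]  # g-r >0 on pan
    u,v=proj(cam,np.array([[.605,.278,.07]]))[0].astype(int); w=sat[v-30:v+30,u-36:u+36]
    m=(w>3).astype(np.uint8); n,l,st,ce=cv2.connectedComponentsWithStats(m); k=1+np.argmax(st[1:,4])
    cn=max(cv2.findContours((l==k).astype(np.uint8),0,1)[0],key=cv2.contourArea); e=cv2.fitEllipse(cv2.convexHull(cn)); uu,vv=e[0][0]+u-36,e[0][1]+v-30
    print(cam,e,uu,vv,ray(cam,uu,vv,.07),st[k])
E
```

```text
grasp [0.60560028 0.27900425 0.29889336]
top expected rim px [[136.42392  118.339264]]
scene expected rim px [[480.39417 160.82983]]
top ((35.6861457824707, 30.3973388671875), (46.745174407958984, 49.512237548828125), 66.4473876953125) 183.6861457824707 161.3973388671875 [0.60508629 0.27908456 0.07      ] [  11    7   50   48 1607]
scene ((37.73091125488281, 32.40896224975586), (36.07920837402344, 45.4281005859375), 109.63357543945312) 449.7309112548828 236.40896224975586 [0.61105545 0.27943603 0.07      ] [  16   14   45   38 1223]
```

play_rows(rows=[[40,-0.013,0.002,0.02,0,0,0],[40,-0.013,0,0.02,0,0,0],[40,-0.013,0,0.02,0,0,0],[40,-0.013,0,0.02,0,0,0],[40,-0.008,0,0.0125,0,0,0],[40,-0.006,0,0.01,0,0,0],[40,-0.003,0,0.005,0,0,0],[40,0,0,0,0,0,0]])

```text
clock: 21.48
tool_pos: [0.6407, 0.2093, 0.2963]
eef_rot: [0.517, 0.81, 0.149, -0.234]
contact_force: [0.3, -0.0, -1.5]
opening: 0.619
finger_force: 39.8
```

```bash
python3 lg.py; python3 rl.py 115 32 .607 .279 .153
```

```text
[-0.022, 0.969, -0.487, 1.441, -0.212, 0.868, 0.251] [0.641, 0.209, 0.296] [0.517, 0.81, 0.149, -0.234] 21.475 0.619 39.83633034664825
fk err 1.609823385706477e-15
[-0.0103 -0.0011  0.0153] [ 0.0054 -0.1327 -0.0981]
(array([-0.0214,  0.9916, -0.4855,  1.4515, -0.2063,  0.8383,  0.2636]), np.float64(0.7885782681544402), np.float64(0.0020310009323609712))
```

play_rows(rows=[[40,-0.004,-0.001,0.006,0,0,0],[40,-0.004,0,0.006,0,0,0],[40,-0.002,0,0.003,0,0,0],[40,0,0,0,0,0,0],[40,0,0,0,0,0,0],[40,0,0,0,0,0,0],[40,0,0,0,0,0,0]])

```text
clock: 22.35
tool_pos: [0.64, 0.2084, 0.2785]
eef_rot: [0.517, 0.81, 0.149, -0.233]
contact_force: [-0.2, 0.1, -0.8]
opening: 0.616
finger_force: 39.8
```

```bash
python3 lg.py; python3 rl.py 115 32 .607 .279 .153; python3 - <<'E'
from rim import *
im=cams.snapshot("scene")[:,:,::-1].copy(); t=cams.snapshot("top")[:,:,::-1].copy(); cv2.imwrite("pics/s8.png",im); cv2.imwrite("pics/t8.png",t)
s=status.get_state(); M=R.from_quat(s["eef_rot"]).as_matrix(); g=np.array(s["tool_pos"])+M@[0,0,.1473]
def ov(cam,img,x0,x1,y0,y1,k):
    o=cv2.resize(img[y0:y1,x0:x1],None,fx=k,fy=k,interpolation=2)
    for z,col in((-.067,(0,0,255)),(.023,(0,255,0))):
        p=proj(cam,np.c_[g[0]+.028*np.cos(th),g[1]+.028*np.sin(th),np.full(72,g[2]+z)])
        for u,v in p[::3]: cv2.circle(o,(int((u+.5-x0)*k),int((v+.5-y0)*k)),1,col,-1)
    return o
a=ov("scene",im,390,510,170,290,3); b=ov("top",t,110,250,80,210,3)
h=max(a.shape[0],b.shape[0]); pad=lambda q:cv2.copyMakeBorder(q,0,h-q.shape[0],0,0,0)
cv2.imwrite("pics/c8.png",np.hstack([pad(a),pad(b)]))
E
```

```text
[-0.021, 0.991, -0.487, 1.451, -0.208, 0.839, 0.263] [0.64, 0.208, 0.278] [0.517, 0.81, 0.149, -0.233] 22.35 0.616 39.83620130331541
fk err 2.1649348980190553e-15
[-0.0004 -0.0001  0.0004] [ 0.0151 -0.1206 -0.0849]
(array([-0.0214,  0.9916, -0.4855,  1.4515, -0.2063,  0.8383,  0.2636]), np.float64(0.7921563550471182), np.float64(0.00010898277215523611))
```

View pics/c8.png

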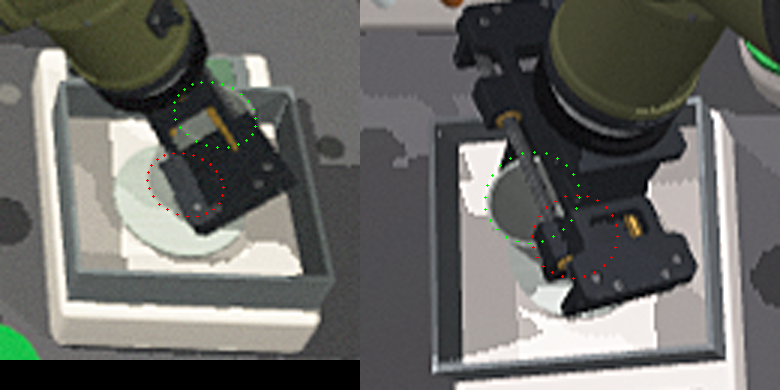

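The overlays match the cup in both views, so it is upright and held where computed, with its base clear of the pan.

```bash
python3 -c "
from plant import r,status
print(max(abs(v) for v in status.get_state()['qd'])); print(r.finish_job())"
```

```text
0.0026256809062486235
the job is handed in; nothing more can be done
None
```

I handed the job in at about 22 s of the 61 s, with the four balls in the tray and the steel cup held upright and still, its base by my estimate about 15 mm above the pan centre; no verdict came back from the judging.

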